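Centre a sample stem in the measuring coil

TASK

On the measuring stand, first push the loose yellow-topped coil module up to the fixed blue-topped module so that their facing sides meet flush, with no gap and the sides in line, and let it go. Then take the sample stem by its black handle out of its white holder and lower it upright through the middle of the coil module's bore, never touching the module with it, until the orange band is level with the module's top. Finish while still holding the stem there, centred and still, and leave the canister, the red specimen and the iron coupon alone.

Things in the scene. Friction and masses are not known exactly. Their poses are not given: they have to be found in the camera images.
- stand: Measuring stand, fixed: aluminium base plate 84 (x) x 196 (y) x 8 mm, on it towards the +y end a fixed grey reference module with a blue top, 48 x 48 mm, 50 mm high (centre 62 mm in +y from the stand's origin, top 58 mm above the worktop; a 10 mm brass socket points away to +y). Origin: centre of the plate's underside; z up.
- ref_face (a point): Centre of the reference module's face that looks to the stand's -y, at the loose coil module (38 mm in +y from the stand's origin, 33 mm above the worktop). Its axes are the stand's.
- coil: Coil module, loose on the base plate, 15 to 40 mm to the -y side of the reference module, slightly askew; 0.2 to 0.45 kg: grey block, yellow top, 48 x 48 mm, 50 mm high, upright bore of 24 mm diameter right through its middle, 10 mm brass socket on its -y side, 22 mm up. Origin: centre of its underside, on the bore's axis; its +y side goes to the reference module. Grip it by its x sides.
- coil_face (a point): Centre of the coil module's +y face, 24 mm in +y from its axis and 25 mm above its underside. When butted it coincides with ref_face.
- bore_top (a point): Centre of the bore's mouth in the coil module's top, 50 mm above its underside.
- holder: Stem holder, fixed: dark base plate 90 (x) x 76 (y) x 10 mm, two white cheeks, and a white top plate 44 (x) x 66 (y) mm, whose top is 85 mm above the worktop, with a 15 mm hole in the middle. Origin: centre of the underside; z up.
- stem: Sample stem, loose, 60 g, hanging upright in the holder's hole by its handle: white rod, 10 mm diameter, brass tip, 75 mm from tip to the underside of its black square handle (20 x 20 mm, 36 mm high; 111 mm in all). Origin: the rod's tip end, on its axis; z up along the rod; x, y along the handle's sides. Lift it 80 mm or more to clear the holder. At the end the tip is 15 mm above the base plate.
- band (a point): Middle of the 4 mm wide orange band on the rod, on the rod's axis, 35 mm above the tip.
- handle (a point): Good grip point in the black handle, on the axis 100 mm above the tip, 25 mm above the handle's underside.
- lens_can: Bystander: grey canister with a black screw cap, 38 mm across, 54 mm high, loose on the worktop behind the work. Origin under its centre.
- red_specimen: Bystander: dark red round resin mount, 38 mm across, 20 mm high, loose. Origin under its centre.
- coupon: Bystander: grey cast-iron coupon, 18 x 45 x 16 mm high, loose. Origin under its centre.
Things that resemble listed ones, but are neither listed nor needed, are in the scene too. There is more than one size of the stem; the job needs the middle-sized.

How it is judged:
On the way, in this order (a step that is already met when the one before it is completed fails the run):
1. the coil module stands flush against the reference module and is let go (y of coil_face in the frame of ref_face between -0.002 and 0.002 m and x of coil_face in the frame of ref_face between -0.004 and 0.004 m and angle between the y axis of coil and the y axis of stand, either way round below 0.05 rad and angle between coil's own z axis and vertical below 0.03 rad and z of coil in the frame of stand below 0.01 m and contact force between the fingers and coil below 0.1 N), for 0.2 s.
2. the stem is lifted clear of its holder (z of stem in the frame of holder above 0.087 m and contact force between the fingers and stem above 1 N), for 0.1 s.
3. the stem's tip is inside the bore, near its middle (horizontal distance between stem and bore_top below 0.006 m and z of stem in the frame of bore_top below -0.005 m and angle between stem's own z axis and vertical below 0.15 rad), for 0.1 s.
At the end, for the whole second after the job is handed in: Coil module let go, level, flush with the fixed module: gap < 2 mm, sides in line within 4 mm, angle < 0.05 rad. Fingers hold the stem still, tip and band within 4 mm of the bore's axis, band level with the module's top within 5 mm, touching no module, plate or holder (y of coil_face in the frame of ref_face between -0.002 and 0.002 m and x of coil_face in the frame of ref_face between -0.004 and 0.004 m and angle between the y axis of coil and the y axis of stand, either way round below 0.05 rad and angle between coil's own z axis and vertical below 0.03 rad and z of coil in the frame of stand below 0.01 m and horizontal distance between each of stem, band and bore_top below 0.004 m and z of band in the frame of bore_top between -0.005 and 0.005 m and contact force between stem and coil below 0.1 N and contact force between stem and stand below 0.1 N and contact force between the fingers and stem above 1 N and contact force between stem and holder below 0.1 N and linear speed of stem below 0.01 m/s); the arm keeps its last pose, push and grip.
It fails at once if the stem touches the coil module (contact force between stem and coil above 0.2 N).
It fails at once if the canister is disturbed (moved more than 10 mm) (distance of lens_can from where it was at the start of the episode above 0.01 m).
It fails at once if the red specimen is disturbed (moved more than 10 mm) (distance of red_specimen from where it was at the start of the episode above 0.01 m).
It fails at once if the iron coupon is disturbed (moved more than 10 mm) (distance of coupon from where it was at the start of the episode above 0.01 m).
It also fails if it takes over 58 s, if anything falls off the work surface, if the arm or the gripper's body presses on something with over 40 N, if the wrist force passes 120 N, or if a joint passes its speed limit or range.

ROBOT

A 6-joint arm with a two-finger parallel gripper is mounted at the origin on a cart in front of the work surface, level with it; the furniture and walls round the work are solid. World frame = base frame: x ahead of the robot, y to its left, z up, the work surface at z = 0. Lengths are in m, angles in rad, forces in N, time in s.
With the tool pointing down it reaches from about 0.25 to 0.775 m from the base axis. Payload 4 kg.
Tool frame: the origin (TCP) lies at the very end of the fingers, on their centre line; the grasp point (between the pads) lies hold_point_z behind it (hold_point_z is the distance from the TCP to the grasp point, in m); z points along the fingers, y is the direction in which the jaws open and shut (so a half turn about z gives the same grasp; the last joint's range is limited). The gripper opens to 94 mm and grips with 3 to 60 N. Pads are 16 mm wide; open, the fingers measure 119 mm over their backs; the gripper's body (75 mm by 177 mm) begins 78 mm behind the grasp point.
Start: joints at [1.099, 0.087, 1.371, -0, 1.684, -0.103], TCP at [0.198, 0.513, 0.206] pointing down, gripper open.
Joint ranges: [-3.1, 3.1], [-0.76, 2.03], [0.27, 2.55], [-1.08, 4.22], [0.17, 2.65], [-2.57, 2.57]. Speed limits (rad/s): [2.79, 2.79, 3.14, 3.14, 3.14, 3.14].

INTERFACE

Orientations are given as [roll, pitch, yaw] about the fixed x, y, z axes, in that order (R = Rz(yaw) Ry(pitch) Rx(roll)).
In Python, from bench import * gives the robot as it stands.
- The arm moves only by the tool step_arm, never from a script. Its argument "increments" is text: rows parted by semicolons, each of 6 numbers parted by spaces: the shift along the tool's x, y, z in cm, then the turn, a rotation vector about the tool's x, y, z in rad. A call has 1 to 5 rows; each row shifts and turns the commanded pose from where the row before left it, along the tool's axes as they then stand; what a row does not reach is not made up. A row lasts 1/10 s, in which the tool goes at most 50 mm and 8.59 degrees, less where a joint would pass 70% of its speed; a pose out of reach is approached as far as the arm can. A call is refused whole if a number of a shift passes 5 or a number of a turn 0.15, either way. A call with a gripper value outside its range is refused whole. "claw" is the gripper's target within -1 to 1 (shut at 1, half-way at 0, fully open at -1), set as the call begins (left out, the last holds). The fingers move at their own pace and stop on an object; the grip force is fixed at half the most. Time passes only in rows, so rows that do not move let the fingers close. It gives the time, the measured TCP pose, the force and the opening at its end, in the units of the state.
- get_obs(): the state, without advancing time (a new reading comes with each control period).
- snapshot(name): name is "scene" or "side" or "wrist"; returns the picture (400x640x3 uint8, red, green, blue); there is no depth.
- calibration(name): a dict with "camera_matrix" (3x3 intrinsics, pixels), "eye" and "orientation" of the camera in the world; the wrist camera has in their place "tool_from_camera" (4x4, takes a point from camera to tool coordinates, whose origin is the TCP and whose axes are the flange's). Camera axes: x right, y up, looking along -z (the intrinsics and any distortion apply to the point x, -y, -z); pixel columns grow to the right and rows downward; lengths in m; the calibration is good to about 2 mm. A picture is of the moment at which its call begins: read the wrist's pose just before it. calibration takes no time and is no camera call.
- close_job(): hands the job in, once; it reports no verdict.
The state is a dict: "time": time; "joint_positions": joint angles; "qvel": joint speeds; "joint_torque": joint torques, N m; "tool_pos": TCP position; "ee_rot": TCP orientation; "wrist_force": force on the tool from outside, world axes, zero at the start; "wrist_torque": the same for the moment, N m; "width": finger opening in m.
Only numpy, scipy, OpenCV 4.12 (cv2) and the standard library are available. Lean on these libraries where they do the work, as an engineer would, in place of code of your own. Each camera call takes 0.05 s, during which the arm holds its last target. There are 200 camera calls.

## Working session

There is one attempt and no reset: what is moved stays moved. The work goes in short steps, Python scripts to look and compute and a tool call to move; the robot and the scene stay as the last step left them, time stands still between calls to the robot, and variables do not carry over. Pictures are saved under pics/ and viewed, about 8 in all and at most 12, crops included, and the job is handed in when it is done.

Besides the shell and the picture viewer there is one more tool, called after "Emit:" as name(argument=value, ...) on one line, values as JSON. step_arm: Moves the arm, as the interface text tells. Its arguments: {"type":"object","properties":{"increments":{"type":"string"},"claw":{"type":"number"}},"required":["increments"]}

```bash
mkdir -p pics
cat > h.py <<'E'
from bench import *
import numpy as np, cv2
from scipy.spatial.transform import Rotation as Ro
def pose():
    o=get_obs(); T=np.eye(4); r=np.array(o['ee_rot'])
    T[:3,:3]=r if r.shape==(3,3) else Ro.from_euler('xyz',r).as_matrix()
    T[:3,3]=o['tool_pos']; return T
def cam(name,T=None):
    c=calibration(name); K=np.array(c['camera_matrix'])
    if name=='wrist': M=T@np.array(c['tool_from_camera'])
    else:
        M=np.eye(4); r=np.array(c['orientation']); M[:3,:3]=r if r.shape==(3,3) else Ro.from_euler('xyz',r).as_matrix(); M[:3,3]=c['eye']
    return K,M,np.array(c.get('distortion',np.zeros(5)),float)
def ray(cm,px):
    K,M,D=cm; u=cv2.undistortPoints(np.array([[px]],float),K,D)[0,0]
    return M[:3,3],M[:3,:3]@np.array([u[0],-u[1],-1])
def onz(cm,px,z):
    e,d=ray(cm,px); return e+d*(z-e[2])/d[2]
def proj(cm,P):
    K,M,D=cm; q=M[:3,:3].T@(np.array(P,float)-M[:3,3]); q=q*[1,-1,-1]
    return cv2.projectPoints(q[None],np.zeros(3),np.zeros(3),K,D)[0][0,0]
def save(n,im): cv2.imwrite(n,im[:,:,::-1])
E
python3 - <<'E'
from h import *
print(get_obs())
for n in('scene','side','wrist'):
    print(calibration(n)); 
    im=snapshot(n); np.save(n+'0.npy',im); save(f'pics/{n}0.png',im)
E
```

```text
{'time': 0.0, 'joint_positions': array([ 1.09889128e+00,  8.79478461e-02,  1.37221876e+00, -2.90845378e-06,
        1.68359305e+00, -1.03118333e-01]), 'qvel': array([ 0.00024126, -0.00028143, -0.00058189, -0.00072931, -0.00080029,
       -0.00049573]), 'joint_torque': array([ 2.65589633e-04, -3.40188539e+01, -3.02425790e+01,  7.17653031e-02,
        3.30992206e-02, -1.61484404e-04]), 'tool_pos': array([0.19803545, 0.51253446, 0.20432609]), 'ee_rot': array([-3.13943686e+00, -2.20186889e-04,  2.77280538e+00]), 'wrist_force': array([ 0.13538406, -0.17068603, -0.6158928 ]), 'wrist_torque': array([-0.03086857, -0.00897441,  0.05247964]), 'width': 0.09377953541493657}
{'camera_matrix': array([[459.66982806,   0.        , 334.25769027],
       [  0.        , 459.66982806, 197.63287825],
       [  0.        ,   0.        ,   1.        ]]), 'eye': array([ 0.08790348, -0.61973829,  1.00168882]), 'orientation': array([ 0.7073008 , -0.00175468, -0.64505733])}
{'camera_matrix': array([[372.83249949,   0.        , 320.46668718],
       [  0.        , 372.83249949, 194.4841195 ],
       [  0.        ,   0.        ,   1.        ]]), 'eye': array([0.48896265, 0.64404253, 0.63320391]), 'orientation': array([ 0.86846752, -0.00527951, -3.03923518])}
{'camera_matrix': array([[310.57694058,   0.        , 319.47515966],
       [  0.        , 310.57694058, 199.46617559],
       [  0.        ,   0.        ,   1.        ]]), 'tool_from_camera': array([[ 9.67599310e-04,  9.61208862e-01,  2.75819845e-01,
         8.10169021e-02],
       [ 9.99998857e-01, -1.25056568e-03,  8.50035319e-04,
        -5.00439171e-04],
       [ 1.16199231e-03,  2.75818707e-01, -9.61208973e-01,
        -1.80221534e-01],
       [ 0.00000000e+00,  0.00000000e+00,  0.00000000e+00,
         1.00000000e+00]])}
```

View pics/scene0.png

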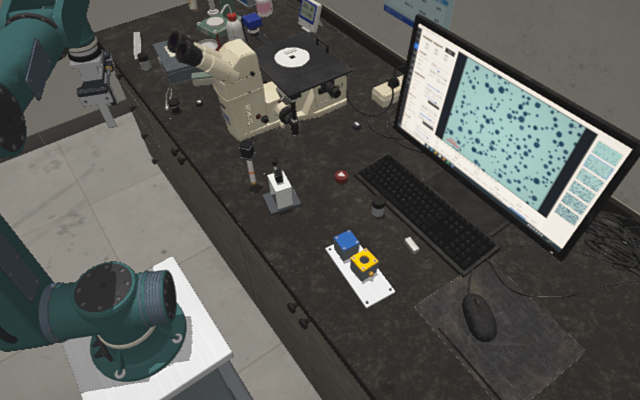

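View pics/side0.png

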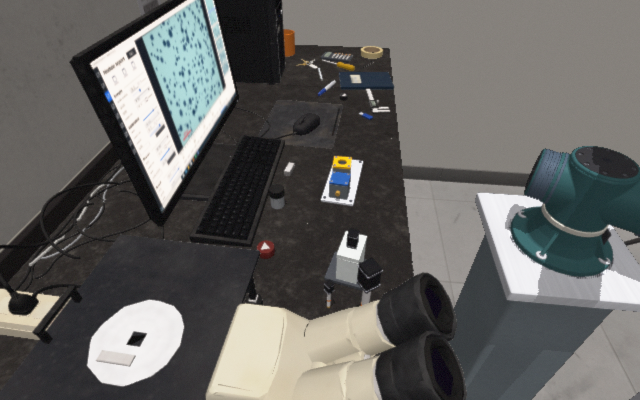

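```bash
python3 -c "
import bench
print([n for n in dir(bench) if n[0]!='_']); print(getattr(bench,'hold_point_z',None))"
```

```text
['IKError', 'calibration', 'close_job', 'get_obs', 'hold_point_z', 'snapshot']
0.0188
```

Run:
```python
from h import *
im=np.load('scene0.npy'); c=cam('scene')
save('pics/crop1.png',cv2.resize(im[125:310,215:415],None,fx=4,fy=3.2,interpolation=2)[:600])
hsv=cv2.cvtColor(im,cv2.COLOR_RGB2HSV)
def top(m,z):
    m=m.astype(np.uint8); m[:120]=0; n,l,s,ce=cv2.connectedComponentsWithStats(m); i=1+np.argmax(s[1:,4]); p=np.argwhere(l==i)[:,::-1]
    h=cv2.convexHull(p.astype(np.int32)); W=np.array([onz(c,q[0],z)[:2] for q in h]); r=cv2.minAreaRect(W.astype(np.float32)); return ce[i],s[i],r
H,S,V=cv2.split(hsv)
print('yellow',top((abs(H.astype(int)-25)<7)&(S>150)&(V>100),.058))
print('blue',top((abs(H.astype(int)-108)<10)&(S>130)&(V>80),.058))
for n,px,z in(('handle',(277,165),.12),('hold',(279,180),.085),('other',(247,150),.1),('spec',(342,176),.02),('can',(378,205),.054),('coupon',(412,244),.016),('plateA',(327,246),.008),('plateB',(367,305),.008),('plateC',(394,292),.008)):print(n,onz(c,px,z).round(3))
```

```text
yellow (array([364.04040404, 259.52861953]), array([350, 248,  29,  24, 297], dtype=int32), ((0.5137205719947815, -0.17635415494441986), (0.05112144351005554, 0.05158557370305061), 89.85493469238281))
blue (array([345.96503497, 240.08391608]), array([333, 231,  26,  20, 286], dtype=int32), ((0.5143557190895081, -0.104940265417099), (0.049329955130815506, 0.04903160408139229), 83.80052947998047))
handle [0.489 0.166 0.12 ]
hold [0.478 0.146 0.085]
other [0.462 0.285 0.1  ]
spec [0.662 0.103 0.02 ]
can [ 0.654 -0.064  0.054]
coupon [ 0.662 -0.195  0.016]
plateA [ 0.485 -0.063  0.008]
plateB [ 0.461 -0.256  0.008]
plateC [ 0.535 -0.269  0.008]
```

View pics/crop1.png

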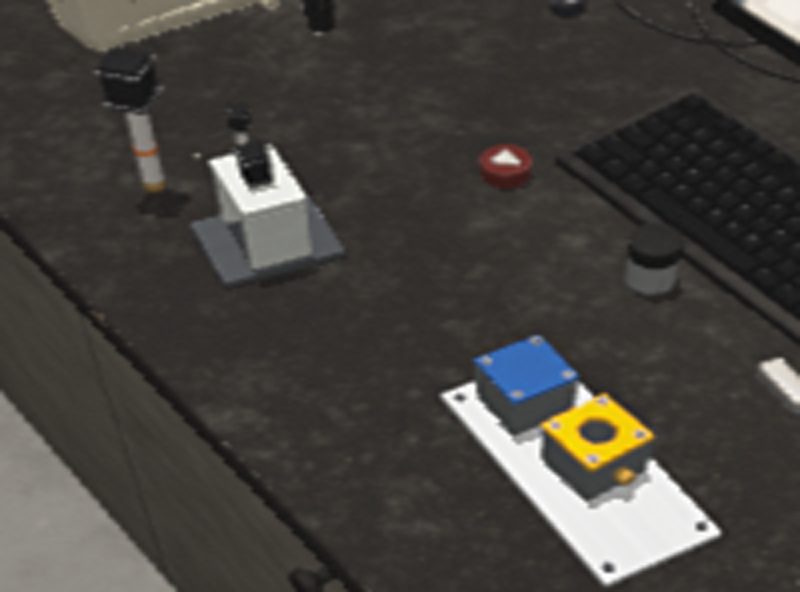

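The middle-sized stem is the one in the white holder, its handle at (279,165). The two things it could be mistaken for are the tall stem standing at (247,155) and the small stem behind the holder at (274,153). The coil is the yellow block at (364,260) and the reference module is the blue one at (346,240). The red specimen is at (342,176), the canister at (378,205) and the coupon at (412,244).

```bash
cat > plan.py <<'E'
import sys
from h import *
def plan(tgt,yaw,n=None,T=None):
    T=pose() if T is None else T
    R1=Ro.from_euler('xyz',[np.pi,0,yaw]); R0=Ro.from_matrix(T[:3,:3]); rv=(R0.inv()*R1).as_rotvec()
    d=np.array(tgt)-T[:3,3]; n=n or int(max(np.ceil(np.linalg.norm(d)/.045),np.ceil(np.linalg.norm(rv)/.14),1))
    out=[]
    for i in range(n):
        R=R0*Ro.from_rotvec(rv*i/n); out.append(' '.join(f'{v:.2f}' for v in R.inv().apply(d/n)*100)+' '+' '.join(f'{v:.3f}' for v in rv/n))
    for i in range(0,n,5): print('; '.join(out[i:i+5]))
if __name__=='__main__':
    a=list(map(float,sys.argv[1:])); plan(a[:3],a[3],int(a[4]) if len(a)>4 else None)
E
python3 plan.py .515 -.15 .2 1.46
```

```text
-3.14 -2.96 0.03 -0.000 0.000 0.077; -3.36 -2.71 0.03 -0.000 0.000 0.077; -3.56 -2.44 0.03 -0.000 0.000 0.077; -3.74 -2.16 0.03 -0.000 0.000 0.077; -3.90 -1.87 0.03 -0.000 0.000 0.077
-4.03 -1.56 0.03 -0.000 0.000 0.077; -4.14 -1.25 0.03 -0.000 0.000 0.077; -4.22 -0.92 0.03 -0.000 0.000 0.077; -4.28 -0.59 0.03 -0.000 0.000 0.077; -4.31 -0.26 0.03 -0.000 0.000 0.077
-4.32 0.07 0.03 -0.000 0.000 0.077; -4.30 0.40 0.03 -0.000 0.000 0.077; -4.26 0.73 0.03 -0.000 0.000 0.077; -4.19 1.06 0.03 -0.000 0.000 0.077; -4.09 1.38 0.03 -0.000 0.000 0.077
-3.98 1.69 0.03 -0.000 0.000 0.077; -3.83 1.99 0.03 -0.000 0.000 0.077
```

Emit:
step_arm(increments="-3.1 -3.0 0 0 0 0.077; -3.4 -2.7 0 0 0 0.077; -3.6 -2.4 0 0 0 0.077; -3.7 -2.2 0 0 0 0.077; -3.9 -1.9 0 0 0 0.077", claw=-1)

```text
time: 0.65
tool_pos: [0.2914, 0.3162, 0.2052]
ee_rot: [-3.141, 0.0, 2.385]
wrist_force: [0.8, 1.0, -0.8]
width: 0.094
```

Emit:
step_arm(increments="-4.0 -1.6 0 0 0 0.077; -4.1 -1.2 0 0 0 0.077; -4.2 -0.9 0 0 0 0.077; -4.3 -0.6 0 0 0 0.077; -4.3 -0.3 0 0 0 0.077")

```text
time: 1.15
tool_pos: [0.3844, 0.1219, 0.2054]
ee_rot: [3.141, -0.0, 2.0]
wrist_force: [1.5, 0.6, -0.6]
width: 0.0942
```

Emit:
step_arm(increments="-4.3 0.1 0 0 0 0.077; -4.3 0.4 0 0 0 0.077; -4.3 0.7 0 0 0 0.077; -4.2 1.1 0 0 0 0.077; -4.1 1.4 0 0 0 0.077")

```text
time: 1.65
tool_pos: [0.4787, -0.0731, 0.2052]
ee_rot: [-3.141, -0.0, 1.614]
wrist_force: [-0.0, 0.4, -0.0]
width: 0.0941
```

Emit:
step_arm(increments="-4.0 1.7 0 0 0 0.077; -3.8 2.0 0 0 0 0.077; 0 0 0 0 0 0; 0 0 0 0 0 0")

```text
time: 2.05
tool_pos: [0.5158, -0.1495, 0.2045]
ee_rot: [-3.139, -0.001, 1.463]
wrist_force: [-0.3, -1.3, 1.3]
width: 0.0941
```

```bash
cat > meas.py <<'E'
from h import *
def run(tag):
    T=pose(); im=snapshot('wrist'); np.save(tag+'.npy',im); np.save(tag+'T.npy',T); save(f'pics/{tag}.png',im)
    print(get_obs()['time'],T[:3,3].round(4),Ro.from_matrix(T[:3,:3]).as_euler('xyz').round(4))
    return im,cam('wrist',T)
def top(im,c,kind,z):
    H,S,V=[a.astype(int) for a in cv2.split(cv2.cvtColor(im,cv2.COLOR_RGB2HSV))]
    m=((abs(H-25)<8)&(S>120)&(V>80)) if kind=='y' else ((abs(H-108)<12)&(S>110)&(V>60))
    n,l,s,ce=cv2.connectedComponentsWithStats(m.astype(np.uint8)); i=1+np.argmax(s[1:,4])
    cn=max(cv2.findContours((l==i).astype(np.uint8),cv2.RETR_EXTERNAL,cv2.CHAIN_APPROX_NONE)[0],key=cv2.contourArea)
    W=np.array([onz(c,q,z)[:2] for q in cv2.convexHull(cn)[:,0].astype(float)])*1000
    r=cv2.minAreaRect(W.astype(np.float32)); a=r[2]%90; a=a-90 if a>45 else a
    print(kind,'bbox',s[i],'ctr mm',np.round(r[0],1),'size',np.round(r[1],1),'yaw rad',round(np.radians(a),4)); return np.array(r[0])/1000,np.radians(a)
def holec(im,c,z):
    H,S,V=[a.astype(int) for a in cv2.split(cv2.cvtColor(im,cv2.COLOR_RGB2HSV))]
    m=((abs(H-25)<8)&(S>120)&(V>80)).astype(np.uint8)
    cs,h=cv2.findContours(m,cv2.RETR_CCOMP,cv2.CHAIN_APPROX_NONE)
    k=[q for q,hh in zip(cs,h[0]) if hh[3]>=0]; k=max(k,key=cv2.contourArea)
    W=np.array([onz(c,q,z)[:2] for q in k[:,0].astype(float)])*1000
    print('bore fit',cv2.fitEllipse(W.astype(np.float32)))
E
python3 - <<'E'
from meas import *
im,c=run('w1'); top(im,c,'b',.058); top(im,c,'y',.058); holec(im,c,.058)
E
```

```text
2.1 [ 0.5158 -0.1495  0.2045] [-3.1395e+00 -1.2000e-03  1.4628e+00]
b bbox [ 292  123   45   46 1802] ctr mm [ 513.6 -104.7] size [46.5 46.2] yaw rad -0.107
y bbox [ 294  384  328   16 3558] ctr mm [ 666.5 -446.3] size [ 25.2 433.3] yaw rad -0.1061
bore fit ((493.5650939941406, -195.26754760742188), (8.56033706665039, 8.67380142211914), 126.61332702636719)
```

View pics/w1.png

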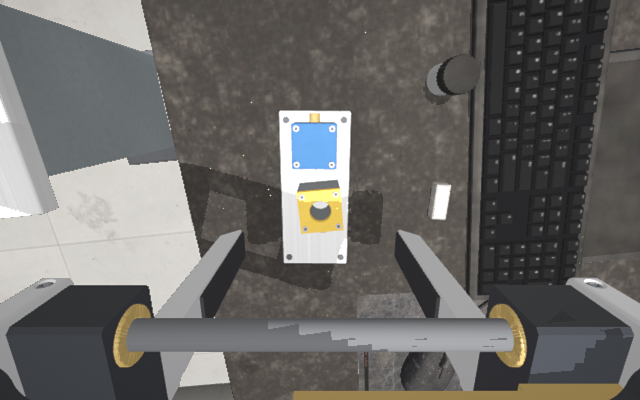

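The wrist view shows the blue top at (314,146) and the coil's yellow top at (320,210), slightly askew, with a gripper shadow on it. The gold gripper part at the bottom fooled the yellow mask, so I'll restrict the rows and measure again.

```bash
sed -i "s/    n,l,s,ce=cv2/    m=m\&(np.arange(400)<270)[:,None]; n,l,s,ce=cv2/; s/k=max(k,key=cv2.contourArea)/k=max([q for q in k if q[:,0,1].max()<270],key=cv2.contourArea)/" meas.py
python3 - <<'E'
from meas import *
im=np.load('w1.npy'); c=cam('wrist',np.load('w1T.npy'))
b,ta=top(im,c,'b',.058); y,a=top(im,c,'y',.058); holec(im,c,.058)
R=np.array([[np.cos(ta),np.sin(ta)],[-np.sin(ta),np.cos(ta)]]); print('coil in stand frame rel ref mm',R@(y-b)*1000, 'white plate:')
m=(im.min(2)>150).astype(np.uint8); m[270:]=0; m[:,:270]=0; m[:,360:]=0
cn=max(cv2.findContours(m,cv2.RETR_EXTERNAL,cv2.CHAIN_APPROX_NONE)[0],key=cv2.contourArea)
r=cv2.minAreaRect(np.array([onz(c,q,.008)[:2]*1000 for q in cn[:,0].astype(float)]).astype(np.float32)); print(r,np.radians(r[2]))
E
```

```text
b bbox [ 292  123   45   46 1802] ctr mm [ 513.6 -104.7] size [46.5 46.2] yaw rad -0.107
y bbox [297 199  46  34 898] ctr mm [ 512.1 -180.5] size [39.6 47.7] yaw rad -0.0354
bore fit ((493.5650939941406, -195.26754760742188), (8.56033706665039, 8.67380142211914), 126.61332702636719)
coil in stand frame rel ref mm [  6.58549425 -75.56363004] white plate:
((506.78125, -166.61495971679688), (196.8838653564453, 85.17619323730469), 83.68353271484375) 1.4605531755744126
```

```bash
sed -i "s/(S>120)&(V>80)/(S>110)\&(V>45)/" meas.py
python3 - <<'E'
from meas import *
im=np.load('w1.npy'); c=cam('wrist',np.load('w1T.npy'))
b=np.array([.5136,-.1048]); ta=-.109
y,a=top(im,c,'y',.058)
print(cv2.cvtColor(im,cv2.COLOR_RGB2HSV)[178:204:2,310].tolist())
R=np.array([[np.cos(ta),np.sin(ta)],[-np.sin(ta),np.cos(ta)]]); print(R@(y-b)*1000)
E
python3 plan.py .513 -.174 .09 1.53
```

```text
y bbox [ 297  188   46   46 1250] ctr mm [ 512.4 -175.7] size [49.4 47.2] yaw rad -0.0135
[[0, 0, 255], [0, 0, 255], [105, 3, 160], [98, 9, 117], [102, 11, 119], [107, 15, 119], [22, 145, 201], [30, 110, 255], [30, 110, 255], [30, 111, 255], [30, 111, 255], [30, 110, 255], [23, 152, 251]]
[  6.53425918 -70.62212747]
-0.86 0.01 3.83 -0.000 -0.000 -0.022; -0.85 -0.01 3.83 -0.000 -0.000 -0.022; -0.85 -0.03 3.83 -0.000 -0.000 -0.022
```

Run:
```python
from plan import *
plan([.5124,-.1757,.02],1.557,5)
```

```text
-0.55 -0.00 3.70 -0.000 -0.000 -0.019; -0.55 -0.01 3.70 -0.000 -0.000 -0.019; -0.55 -0.02 3.70 -0.000 -0.000 -0.019; -0.55 -0.04 3.70 -0.000 -0.000 -0.019; -0.55 -0.05 3.70 -0.000 -0.000 -0.019
```

Emit:
step_arm(increments="-0.9 0 3.7 0 0 -0.031; -0.9 0 3.7 0 0 -0.031; -0.9 -0.1 3.7 0 0 -0.032; 0 0 3.7 0 0 0; 0 0 3.7 0 0 0")

```text
time: 2.6
tool_pos: [0.5128, -0.1744, 0.0199]
ee_rot: [3.14, 0.0, 1.56]
wrist_force: [0.7, -0.2, 0.2]
width: 0.0937
```

Emit:
step_arm(increments="0 0 0 0 0 0; 0 0 0 0 0 0; 0 0 0 0 0 0; 0 0 0 0 0 0; 0 0 0 0 0 0", claw=1)

```text
time: 3.1
tool_pos: [0.5144, -0.1764, 0.0226]
ee_rot: [3.138, 0.001, 1.558]
wrist_force: [0.2, -0.6, -0.6]
width: 0.0573
```

Emit:
step_arm(increments="0 0 0 0 0 0; 0 0 0 0 0 0; 0 0 0 0 0 0; 0 0 0 0 0 0; 0 0 0 0 0 0")

```text
time: 3.6
tool_pos: [0.5135, -0.1762, 0.0216]
ee_rot: [3.141, 0.001, 1.558]
wrist_force: [-0.7, 0.2, 5.3]
width: 0.0478
```

Run:
```python
from meas import *
im,c=run('w2'); top(im,c,'b',.058); top(im,c,'y',.058)
o=get_obs(); print(o['width'],o['wrist_force'])
```

```text
3.65 [ 0.5135 -0.1762  0.0216] [3.1405e+00 6.0000e-04 1.5578e+00]
b bbox [  265    69   114   116 10310] ctr mm [ 513.3 -104.6] size [47.1 47.7] yaw rad -0.1112
y bbox [ 271  224   98   46 3411] ctr mm [ 512.7 -162.5] size [24.7 48.9] yaw rad -0.0133
0.04757127645926526 [-1.41767163  0.64276298  6.03300385]
```

View pics/w2.png

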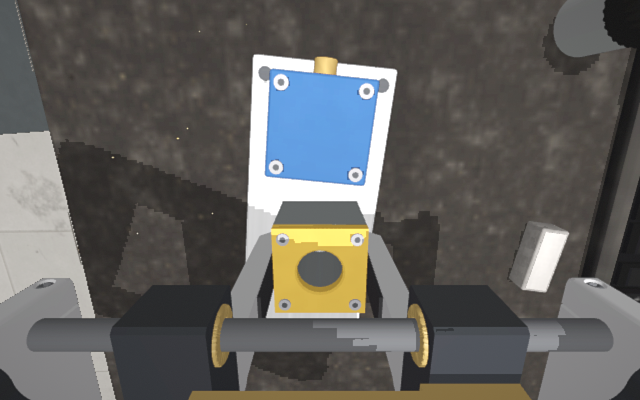

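The coil is held squarely, its yellow top spanning rows 224–312. The blue top is rotated about -0.11 rad relative to it. I'll measure the coil's remaining offset from this same picture.

```bash
sed -i "s/<270/<LIM/g; s/^from h import \*/from h import *\nLIM=316/" meas.py
cat > rel.py <<'E'
import sys; from meas import *
tag=sys.argv[1]; im=np.load(tag+'.npy'); c=cam('wrist',np.load(tag+'T.npy'))
b,ta=top(im,c,'b',.058); y,a=top(im,c,'y',.058); holec(im,c,.058)
R=np.array([[np.cos(ta),np.sin(ta)],[-np.sin(ta),np.cos(ta)]]); print('rel mm',R@(y-b)*1000,'dyaw',a-ta)
E
python3 rel.py w2
```

```text
b bbox [  265    69   114   116 10310] ctr mm [ 513.3 -104.6] size [47.1 47.7] yaw rad -0.1112
y bbox [ 271  224   98   89 6588] ctr mm [ 512.5 -175.3] size [50.4 49. ] yaw rad -0.0136
bore fit ((512.5634155273438, -174.5037384033203), (21.277368545532227, 23.01602554321289), 88.61450958251953)
rel mm [  7.07659324 -70.33532747] dyaw 0.09756677074781595
```

Emit:
step_arm(increments="0.34 -0.12 0 0 0 0.0195; 0.34 -0.12 0 0 0 0.0195; 0.34 -0.12 0 0 0 0.0195; 0.34 -0.12 0 0 0 0.0195; 0.35 -0.12 0 0 0 0.0195")

```text
time: 4.15
tool_pos: [0.5094, -0.1594, 0.0216]
ee_rot: [3.138, 0.002, 1.459]
wrist_force: [3.6, -11.0, 3.3]
width: 0.0479
```

Emit:
step_arm(increments="0 0 0 0 0 0; 0 0 0 0 0 0")

```text
time: 4.35
tool_pos: [0.5092, -0.1585, 0.0216]
ee_rot: [3.138, 0.0, 1.46]
wrist_force: [1.8, -3.0, 7.3]
width: 0.0477
```

```bash
python3 -c "
from meas import *
run('w3')"; python3 rel.py w3
```

```text
4.4 [ 0.5092 -0.1585  0.0216] [3.1384e+00 3.0000e-04 1.4597e+00]
b bbox [ 266  115  104  102 9389] ctr mm [ 513.4 -104.7] size [47.7 47. ] yaw rad -0.1113
y bbox [ 271  225   98   88 6486] ctr mm [ 508.3 -157.9] size [49.9 49.1] yaw rad -0.1133
bore fit ((508.419677734375, -156.836669921875), (21.330699920654297, 22.994247436523438), 83.56752014160156)
rel mm [  0.91744351 -53.43696864] dyaw -0.001985652908763083
```

Emit:
step_arm(increments="0.14 -0.03 0 0 0 0; 0.14 -0.03 0 0 0 0; 0.14 -0.03 0 0 0 0; 0.14 0 0 0 0 0; 0 0 0 0 0 0")

```text
time: 4.9
tool_pos: [0.5087, -0.1536, 0.0216]
ee_rot: [3.139, 0.002, 1.46]
wrist_force: [1.7, -4.3, 6.0]
width: 0.0475
```

Emit:
step_arm(increments="0.08 0 0 0 0 0; 0.08 0 0 0 0 0; 0 0 0 0 0 0")

```text
time: 5.2
tool_pos: [0.5086, -0.1527, 0.0216]
ee_rot: [3.139, 0.003, 1.46]
wrist_force: [0.9, -6.0, 6.0]
width: 0.0478
```

Emit:
step_arm(increments="0.1 0 0 0 0 0; 0.1 0 0 0 0 0; 0 0 0 0 0 0")

```text
time: 5.5
tool_pos: [0.5086, -0.1527, 0.0216]
ee_rot: [3.139, 0.007, 1.459]
wrist_force: [-0.1, -11.3, 4.6]
width: 0.0478
```

Emit:
step_arm(increments="0.1 0 0 0 0 0; 0.1 0 0 0 0 0; 0 0 0 0 0 0")

```text
time: 5.8
tool_pos: [0.5087, -0.1526, 0.0216]
ee_rot: [3.139, 0.01, 1.459]
wrist_force: [-0.2, -16.2, 4.3]
width: 0.0481
```

```bash
python3 -c "
from meas import *
im,c=run('w4')
save('pics/w4c.png',cv2.resize(im[90:320,220:420],None,fx=2.5,fy=2.5))"; python3 rel.py w4
```

```text
5.85 [ 0.5087 -0.1526  0.0216] [3.139  0.0102 1.4587]
b bbox [ 269  129  104   99 9150] ctr mm [ 513.4 -104.4] size [47.3 47.2] yaw rad -0.1114
y bbox [ 271  228   98   85 6132] ctr mm [ 507.7 -152.8] size [48.5 49.1] yaw rad -0.124
bore fit ((507.8564453125, -150.97073364257812), (21.103151321411133, 23.07682991027832), 84.89279174804688)
rel mm [ -0.27772911 -48.6808071 ] dyaw -0.01259635248191128
```

View pics/w4c.png

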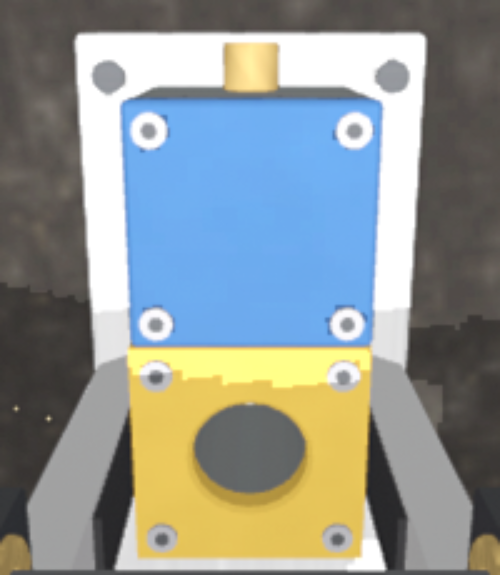

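The picture shows the yellow top butted against the blue one (seam at crop row 345) with their sides in line. The joint is loaded at 16 N, so I'll relieve the push before opening.

Emit:
step_arm(increments="-0.12 0 0 0 0 0; -0.12 0 0 0 0 0; -0.08 0 0 0 0 0; 0 0 0 0 0 0")

```text
time: 6.25
tool_pos: [0.5087, -0.1525, 0.0216]
ee_rot: [3.139, 0.004, 1.459]
wrist_force: [0.4, -7.8, 5.9]
width: 0.048
```

Emit:
step_arm(increments="0 0 0 0 0 0; 0 0 0 0 0 0; 0 0 0 0 0 0; 0 0 0 0 0 0; 0 0 0 0 0 0", claw=-1)

```text
time: 6.75
tool_pos: [0.5075, -0.1499, 0.0199]
ee_rot: [-3.14, -0.001, 1.461]
wrist_force: [-0.6, 0.3, -0.7]
width: 0.0843
```

Emit:
step_arm(increments="0 0 0 0 0 0; 0 0 0 0 0 0; 0 0 0 0 0 0; 0 0 0 0 0 0; 0 0 0 0 0 0")

```text
time: 7.25
tool_pos: [0.508, -0.1505, 0.0205]
ee_rot: [3.141, -0.0, 1.46]
wrist_force: [-0.1, 0.4, 0.4]
width: 0.094
```

Emit:
step_arm(increments="0 0 -4 0 0 0; 0 0 -4 0 0 0; 0 0 -4 0 0 0; 0 0 -4 0 0 0; 0 0 0 0 0 0")

```text
time: 7.75
tool_pos: [0.5113, -0.1518, 0.1881]
ee_rot: [3.128, 0.004, 1.46]
wrist_force: [0.5, -0.0, 0.6]
width: 0.0938
```

```bash
python3 -c "
from meas import *
im,c=run('w5')"; python3 rel.py w5; python3 plan.py .45 .1 .24 1.46
```

```text
7.8 [ 0.5113 -0.1518  0.1881] [3.1283 0.0037 1.4603]
b bbox [ 292  120   48   48 2024] ctr mm [ 513.6 -104.4] size [46.  46.2] yaw rad -0.1121
y bbox [ 293  169   46   46 1126] ctr mm [ 508.1 -153.1] size [48.1 47.1] yaw rad -0.1145
bore fit ((508.19720458984375, -151.37283325195312), (23.839040756225586, 24.938291549682617), 166.00294494628906)
rel mm [ -0.05669144 -49.03359842] dyaw -0.002348774923395386
4.05 -1.45 -0.94 0.001 0.000 0.000; 4.05 -1.45 -0.94 0.001 0.000 0.000; 4.05 -1.45 -0.94 0.001 0.000 0.000; 4.05 -1.45 -0.93 0.001 0.000 0.000; 4.05 -1.45 -0.93 0.001 0.000 0.000
4.05 -1.45 -0.93 0.001 0.000 0.000
```

Emit:
step_arm(increments="4.1 -1.2 -0.9 0 0 0; 4.1 -1.2 -0.9 0 0 0; 4.1 -1.2 -0.9 0 0 0; 4.1 -1.1 -0.9 0 0 0; 4.1 -1.1 -0.9 0 0 0")

```text
time: 8.3
tool_pos: [0.4716, 0.0611, 0.2238]
ee_rot: [-3.138, 0.0, 1.46]
wrist_force: [1.0, -0.5, 0.4]
width: 0.0938
```

Emit:
step_arm(increments="4.1 -1.1 -0.9 0 0 0; 0 0 0 0 0 0; 0 0 0 0 0 0; 0 0 0 0 0 0")

```text
time: 8.7
tool_pos: [0.4661, 0.1007, 0.2329]
ee_rot: [-3.139, 0.001, 1.459]
wrist_force: [0.5, -0.3, 0.0]
width: 0.0936
```

```bash
python3 -c "
from meas import *
run('w6')"
```

```text
8.75 [0.4661 0.1007 0.2329] [-3.1390e+00  1.1000e-03  1.4594e+00]
```

View pics/w6.png

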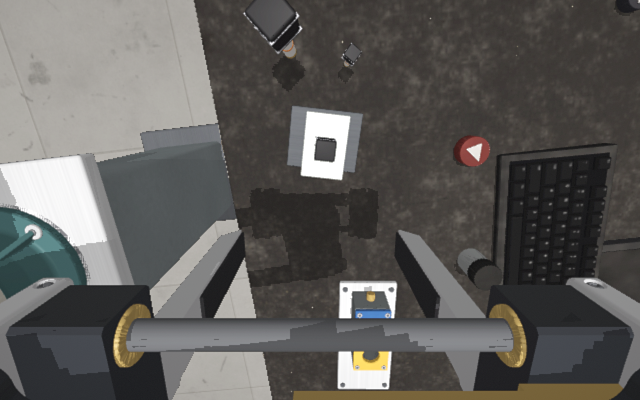

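The white holder top is around (325,144) with the black handle at (325,149). The large stem is at (275,25), the small one at (350,52) and the red specimen at (472,151). Next I'll measure the holder and handle tops.

```bash
cat > stem.py <<'E'
import sys; from meas import *
tag=sys.argv[1]; x0,x1,y0,y1=map(int,sys.argv[2:6]); im=np.load(tag+'.npy'); c=cam('wrist',np.load(tag+'T.npy'))
def rect(cn,z):
    W=np.array([onz(c,q,z)[:2]*1000 for q in cn[:,0].astype(float)]).astype(np.float32); r=cv2.minAreaRect(W); a=r[2]%90; a-=90*(a>45)
    print(np.round(r[0],1),np.round(r[1],1),'yaw',round(np.radians(a),3)); return r
g=im.min(2); m=np.zeros_like(g); m[y0:y1,x0:x1]=g[y0:y1,x0:x1]>170
cn=max(cv2.findContours(m,cv2.RETR_EXTERNAL,cv2.CHAIN_APPROX_NONE)[0],key=cv2.contourArea); print('plate',cv2.boundingRect(cn)); rect(cn,.085)
f=np.zeros_like(m); cv2.drawContours(f,[cv2.convexHull(cn)],-1,1,-1); k=(f>0)&(im.max(2)<int(sys.argv[6]))
cn=max(cv2.findContours(k.astype(np.uint8),cv2.RETR_EXTERNAL,cv2.CHAIN_APPROX_NONE)[0],key=cv2.contourArea); print('handle',cv2.boundingRect(cn)); rect(cn,.121)
E
python3 stem.py w6 280 370 100 185 120
python3 - <<'E'
from h import *
im=np.load('w6.npy'); print(im[128:168:2,325].max(1).tolist(), im[149,305:350:2].max(1).tolist())
E
```

```text
plate (301, 111, 50, 69)
[475.1 143.7] [66.9 45. ] yaw -0.222
handle (315, 137, 21, 25)
[475.1 144.8] [21.2 19.1] yaw -0.221
[255, 255, 255, 255, 255, 61, 57, 88, 86, 85, 83, 82, 81, 79, 76, 74, 69, 255, 255, 255] [255, 255, 255, 255, 255, 106, 81, 84, 83, 83, 82, 82, 83, 80, 79, 115, 255, 255, 255, 255, 243, 123, 129]
```

Run:
```python
from plan import *
c=cam('wrist',np.load('w6T.npy')); s=cam('scene')
print('big tip',onz(c,(291,53),0.),onz(s,(252,185),0))
# handle top centre by two rays
A=[];B=[]
for cm,p in((c,(272,18)),(s,(247,140))):
    e,d=ray(cm,p); d/=np.linalg.norm(d); P=np.eye(3)-np.outer(d,d); A.append(P);B.append(P@e)
print('big top',np.linalg.lstsq(np.vstack(A),np.hstack(B),rcond=None)[0])
plan([.4751,.1437,.16],1.35)
```

```text
big tip [0.44666492 0.25047834 0.        ] [0.44036546 0.24725605 0.        ]
big top [0.4490964  0.24327963 0.17551485]
2.20 0.21 3.65 -0.001 0.001 0.054; 2.21 0.08 3.65 -0.001 0.001 0.054
```

Emit:
step_arm(increments="2.2 0.2 4.0 0 0 0.054; 2.2 0.1 4.0 0 0 0.054; 0 0 0 0 0 0; 0 0 0 0 0 0; 0 0 0 0 0 0")

```text
time: 9.25
tool_pos: [0.4768, 0.1437, 0.1564]
ee_rot: [3.139, -0.001, 1.351]
wrist_force: [-0.8, -0.7, 0.7]
width: 0.0938
```

```bash
python3 -c "
from meas import *
im,c=run('w7'); 
for z in (.085,.121): print(proj(c,[.4751,.1437,z]))
save('pics/w7c.png',cv2.resize(im[120:400,180:460],None,fx=2,fy=2))"
```

```text
9.3 [0.4768 0.1437 0.1564] [ 3.1386e+00 -8.0000e-04  1.3512e+00]
[318.10129164 208.43590548]
[318.10848915 223.18786182]
```

View pics/w7c.png

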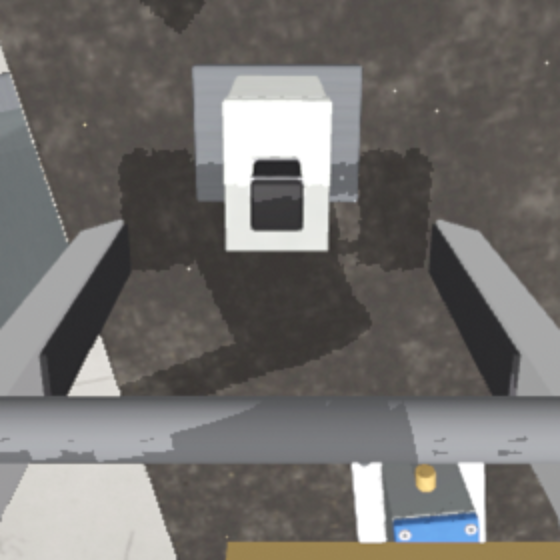

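The handle's top spans crop (251–303, 180–231), so its centre is at full-picture (318.5,222.7). That matches the prediction within half a pixel and is squared up with the jaws. Descending to grip.

Emit:
step_arm(increments="0 -0.07 2.2 0 0 0; 0 -0.07 2.2 0 0 0; 0 0 2.1 0 0 0; 0 0 0 0 0 0; 0 0 0 0 0 0")

```text
time: 9.8
tool_pos: [0.4751, 0.1447, 0.0912]
ee_rot: [3.139, -0.001, 1.352]
wrist_force: [0.2, -0.1, 1.1]
width: 0.0941
```

Emit:
step_arm(increments="0 0 0 0 0 0; 0 0 0 0 0 0; 0 0 0 0 0 0; 0 0 0 0 0 0; 0 0 0 0 0 0", claw=1)

```text
time: 10.3
tool_pos: [0.4742, 0.1452, 0.0897]
ee_rot: [3.141, -0.0, 1.352]
wrist_force: [-1.0, -0.2, 0.2]
width: 0.0576
```

Emit:
step_arm(increments="0 0 0 0 0 0; 0 0 0 0 0 0; 0 0 0 0 0 0; 0 0 0 0 0 0; 0 0 0 0 0 0")

```text
time: 10.8
tool_pos: [0.4742, 0.1451, 0.0895]
ee_rot: [3.141, -0.0, 1.352]
wrist_force: [0.2, -0.4, 0.3]
width: 0.0199
```

Emit:
step_arm(increments="0 0 0 0 0 0; 0 0 0 0 0 0; 0 0 0 0 0 0; 0 0 0 0 0 0; 0 0 0 0 0 0")

```text
time: 11.3
tool_pos: [0.4741, 0.1451, 0.0895]
ee_rot: [3.142, -0.0, 1.352]
wrist_force: [0.3, 0.2, -0.8]
width: 0.0198
```

Emit:
step_arm(increments="0 0 -1.5 0 0 0; 0 0 -2.5 0 0 0; 0 0 -2.5 0 0 0; 0 0 -2.5 0 0 0; 0 0 -2.5 0 0 0")

```text
time: 11.8
tool_pos: [0.4738, 0.1451, 0.2053]
ee_rot: [-3.141, 0.0, 1.352]
wrist_force: [0.2, -0.4, -1.3]
width: 0.0199
```

Emit:
step_arm(increments="0 0 -1.5 0 0 0; 0 0 0 0 0 0; 0 0 0 0 0 0; 0 0 0 0 0 0; 0 0 0 0 0 0")

```text
time: 12.3
tool_pos: [0.4734, 0.145, 0.2178]
ee_rot: [-3.139, 0.001, 1.352]
wrist_force: [0.5, -0.3, 0.0]
width: 0.0199
```

```bash
python3 -c "
from meas import *
im,c=run('w8'); T=pose()
for z in (.0795,.0445,.0045): print(proj(c,(T@[0,0,z,1])[:3]))
save('pics/w8c.png',cv2.resize(im[180:380,200:440],None,fx=3,fy=3))"
python3 plan.py .508 -.1525 .2095 1.35
```

```text
12.35 [0.4734 0.145  0.2178] [-3.1388e+00  1.1000e-03  1.3523e+00]
[320.34898382 205.1821676 ]
[320.52191942 218.60091254]
[320.79106125 239.48467305]
-4.04 1.40 0.12 -0.000 0.000 0.000; -4.04 1.40 0.12 -0.000 0.000 0.000; -4.04 1.41 0.12 -0.000 0.000 0.000; -4.04 1.41 0.12 -0.000 0.000 0.000; -4.04 1.41 0.12 -0.000 0.000 0.000
-4.04 1.41 0.12 -0.000 0.000 0.000; -4.04 1.41 0.12 -0.000 0.000 0.000
```

View pics/w8c.png

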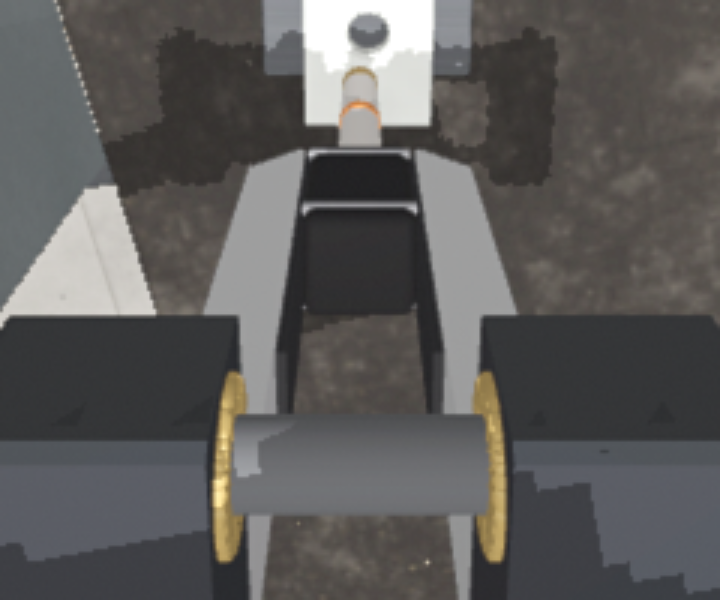

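The stem hangs upright between the pads, with its tip at full-picture (320,~206) and the band near row 215. It sits about 2 mm towards -x of the tool axis. Carrying it over the coil now.

Emit:
step_arm(increments="-2.0 0.8 0 0 0 0; -3.2 1.1 0 0 0 0; -3.2 1.1 0 0 0 0; -3.2 1.1 0 0 0 0; -3.2 1.1 0 0 0 0")

```text
time: 12.85
tool_pos: [0.4925, -0.0118, 0.2188]
ee_rot: [-3.141, -0.0, 1.353]
wrist_force: [-0.5, -0.2, -0.4]
width: 0.0196
```

Emit:
step_arm(increments="-3.2 1.1 0 0 0 0; -3.2 1.1 0 0 0 0; -3.2 1.1 0 0 0 0; -2.0 0.8 0 0 0 0; 0 0 0 0 0 0")

```text
time: 13.35
tool_pos: [0.5074, -0.1352, 0.2182]
ee_rot: [-3.14, 0.0, 1.348]
wrist_force: [0.2, 0.8, -0.9]
width: 0.0199
```

```bash
python3 plan.py .5086 -.1505 .16 1.352
```

```text
-0.73 0.23 2.91 -0.001 0.000 -0.002; -0.73 0.23 2.91 -0.001 0.000 -0.002
```

Emit:
step_arm(increments="-0.7 0.2 0 0 0 0; -0.7 0.2 1.4 0 0 0; 0 0 2.2 0 0 0; 0 0 2.2 0 0 0; 0 0 0 0 0 0")

```text
time: 13.85
tool_pos: [0.506, -0.1457, 0.1567]
ee_rot: [-3.133, -0.002, 1.353]
wrist_force: [0.2, -0.3, -0.1]
width: 0.0197
```

Emit:
step_arm(increments="0 0 0 0 0 0; 0 0 0 0 0 0; 0 0 0 0 0 0")

```text
time: 14.15
tool_pos: [0.5094, -0.1474, 0.163]
ee_rot: [3.139, 0.0, 1.353]
wrist_force: [1.3, -0.3, -0.7]
width: 0.0198
```

```bash
python3 -c "
from meas import *
im,c=run('w9'); T=pose()
for z in (.0795,.0445,.0045,-.0315): print(proj(c,(T@[0,0,z,1])[:3]))
top(im,c,'b',.058)
for n in('scene','side'): a=snapshot(n); np.save(n+'9.npy',a)
cs=cam('scene'); p=proj(cs,(T@[0,0,.06,1])[:3]); s=np.load('scene9.npy'); print(p)
x,y=map(int,p); sc=cv2.resize(s[y-40:y+40,x-40:x+40],(400,400))
cd=cam('side'); p=proj(cd,(T@[0,0,.06,1])[:3]); d=np.load('side9.npy'); print(p)
x,y=map(int,p); sd=cv2.resize(d[y-40:y+40,x-40:x+40],(400,400))
w=cv2.resize(im[130:330,220:420],(600,600))
save('pics/w9c.png',cv2.resize(im[110:300,220:420],(800,600)))
save('pics/two9.png',np.hstack([sc,sd]))"
```

```text
14.2 [ 0.5094 -0.1474  0.163 ] [3.1387e+00 4.0000e-04 1.3527e+00]
[320.13286037 205.15705402]
[320.29888892 218.54666092]
[320.55715692 239.3750485 ]
[320.89249123 266.41855831]
b bbox [ 286  124   56   56 2377] ctr mm [ 513.4 -104.6] size [47.2 46.1] yaw rad -0.1126
[355.84475814 241.61557293]
[343.21967223 153.08970452]
```

View pics/w9c.png

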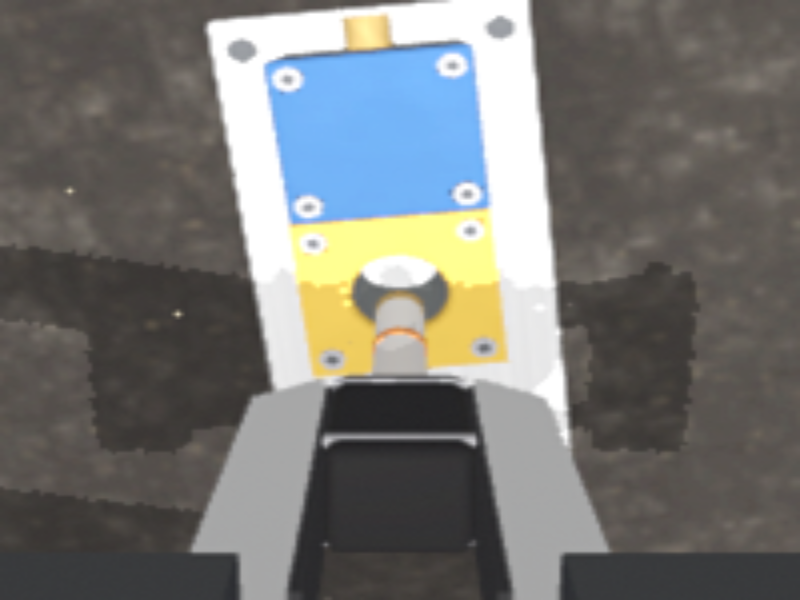

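The tip hangs over the bore mouth with no contact: the bore centre is at crop ~(400,290) and the tip at ~(400,295). The modules look flush (seam at crop row ~215). Next are the numbers for the tip, the band and the bore in this picture.

```bash
cat > fin.py <<'E'
import sys; from meas import *
tag=sys.argv[1]; im=np.load(tag+'.npy'); T=np.load(tag+'T.npy'); c=cam('wrist',T); P=lambda v:proj(c,(T@[*v,1])[:3])
H,S,V=[a.astype(int) for a in cv2.split(cv2.cvtColor(im,cv2.COLOR_RGB2HSV))]
m=(abs(H-10)<7)&(S>120)&(V>120); m[:195]=0; m[232:]=0; m[:,:305]=0; m[:,336:]=0
p=np.argwhere(m); print('orange cols',p[:,1].min(),p[:,1].max(),[(x,p[p[:,1]==x,0].mean().round(1)) for x in np.unique(p[:,1])])
for zb in (.0425,.0445,.0465): print('band exp front',P([.005,0,zb]))
print('tip exp front',P([.005,0,.0795]),'handle top +-x',P([.01,0,-.0315]),P([-.01,0,-.0315]),'handle bottom +x',P([.01,0,.0045]))
print('col320 rows196-226',im[196:226,320].tolist())
E
python3 fin.py w9
```

```text
orange cols 314 326 [(np.int64(314), np.float64(216.5)), (np.int64(315), np.float64(216.0)), (np.int64(316), np.float64(215.0)), (np.int64(317), np.float64(214.5)), (np.int64(318), np.float64(214.5)), (np.int64(319), np.float64(214.0)), (np.int64(320), np.float64(214.0)), (np.int64(321), np.float64(214.5)), (np.int64(322), np.float64(214.5)), (np.int64(323), np.float64(215.0)), (np.int64(324), np.float64(216.0)), (np.int64(325), np.float64(217.0)), (np.int64(326), np.float64(219.0))]
band exp front [320.41026032 213.19086591]
band exp front [320.39897479 212.35574839]
band exp front [320.38787118 211.53409349]
tip exp front [320.22747083 199.66464406] handle top +-x [321.03677672 249.18481733] [320.9493192  283.16084906] handle bottom +x [320.68233235 224.77967791]
col320 rows196-226 [[233, 234, 234], [234, 235, 235], [234, 234, 235], [236, 236, 237], [234, 234, 235], [135, 135, 135], [150, 127, 84], [175, 148, 97], [198, 184, 159], [204, 201, 197], [204, 201, 197], [203, 200, 196], [203, 200, 196], [203, 200, 196], [203, 200, 196], [203, 201, 197], [203, 200, 196], [203, 182, 166], [214, 144, 85], [255, 196, 136], [211, 202, 198], [202, 201, 198], [203, 201, 197], [200, 197, 193], [187, 184, 180], [186, 183, 179], [186, 183, 179], [186, 182, 179], [186, 183, 179], [186, 183, 179]]
```

View pics/two9.png

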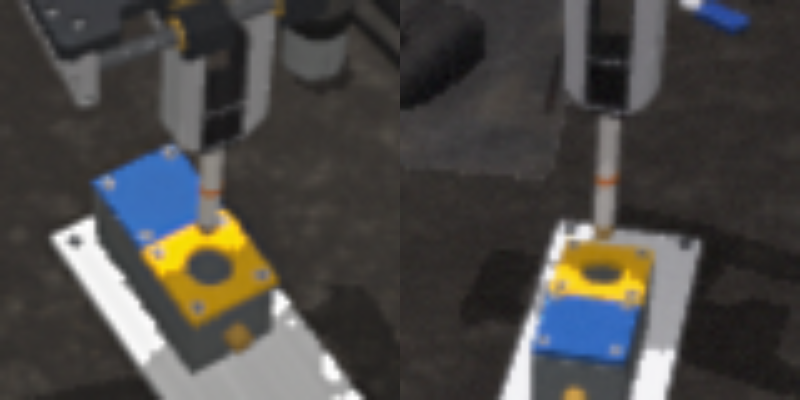

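The scene (left) and side (right) crops show the stem upright with its tip above the coil's +y half, so it still needs about 4 mm towards -y. The mean of the four cap screws gives an independent check of the bore centre.

Run:
```python
from meas import *
c=cam('wrist',np.load('w9T.npy'))
f=lambda L:np.mean([onz(c,(x/4+220,y/3.158+110),.058)[:2]*1000 for x,y in L],0)
b=f([(288,79),(452,65),(308,207),(467,194)]);y=f([(313,243),(470,230),(333,358),(484,347)])
print('blue',b,'coil',y,'d',np.linalg.norm(y-b))
o=get_obs();print(o['time'],o['tool_pos'])
```

```text
blue [ 513.75028287 -105.74713379] coil [ 508.203993   -153.58937013] d 48.162650569147004
14.3 [ 0.50902502 -0.14743478  0.16243647]
```

Emit:
step_arm(increments="-0.2 0.03 0 0 0 0; -0.21 0 0 0 0 0; 0 0 0 0 0 0; 0 0 0 0 0 0; 0 0 0 0 0 0")

```text
time: 14.8
tool_pos: [0.5079, -0.1514, 0.1614]
ee_rot: [-3.141, -0.0, 1.352]
wrist_force: [0.7, -0.4, -0.7]
width: 0.0196
```

Emit:
step_arm(increments="0 0 0 0 0 0; 0 0 0 0 0 0; 0 0 0 0 0 0")

```text
time: 15.1
tool_pos: [0.508, -0.1513, 0.1615]
ee_rot: [3.142, -0.0, 1.352]
wrist_force: [-0.0, 0.2, -0.7]
width: 0.0201
```

```bash
python3 -c "
from meas import *
im,c=run('w10')
save('pics/w10c.png',cv2.resize(im[120:260,240:400],(800,600)))"; python3 fin.py w10 | head -5
```

```text
15.15 [ 0.508  -0.1513  0.1615] [ 3.1416e+00 -1.0000e-04  1.3524e+00]
orange cols 313 326 [(np.int64(313), np.float64(220.0)), (np.int64(314), np.float64(216.5)), (np.int64(315), np.float64(216.0)), (np.int64(316), np.float64(215.0)), (np.int64(317), np.float64(214.5)), (np.int64(318), np.float64(214.5)), (np.int64(319), np.float64(214.0)), (np.int64(320), np.float64(214.0)), (np.int64(321), np.float64(214.5)), (np.int64(322), np.float64(214.5)), (np.int64(323), np.float64(215.0)), (np.int64(324), np.float64(216.0)), (np.int64(325), np.float64(217.0)), (np.int64(326), np.float64(219.0))]
band exp front [320.41280322 213.19143055]
band exp front [320.40149755 212.35629854]
band exp front [320.39037412 211.53462948]
tip exp front [320.2296877  199.66498497] handle top +-x [321.04041134 249.18622014] [320.95290715 283.16250308] handle bottom +x [320.6853379  224.78054513]
```

View pics/w10c.png

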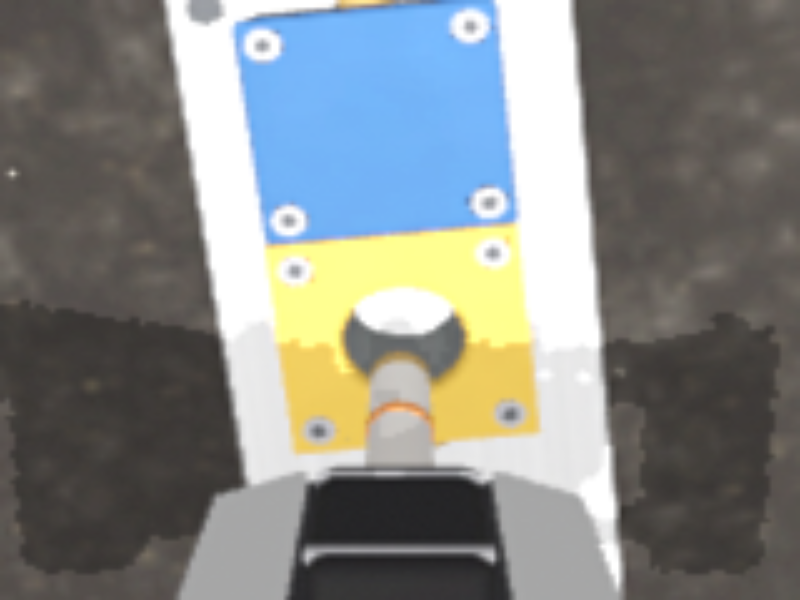

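Run:
```python
from meas import *
T=np.load('w10T.npy'); c=cam('wrist',T)
f=lambda L:np.mean([onz(c,((x+.5)/5+239.5,(y+.5)/4.2857+119.5),.058) for x,y in L],0)
y=f([(295,270),(493,252),(318,430),(510,413)]); b=f([(262,45),(470,27),(288,220),(489,203)])
print('coil',y,'ref',b,'in tool mm',((np.linalg.inv(T)@[*y,1])[:3]*1000).round(2))
for q in ((344,337),(466,337),(405,289)): p=onz(c,((q[0]+.5)/5+239.5,(q[1]+.5)/4.2857+119.5),.058); print('rim in tool',((np.linalg.inv(T)@[*p,1])[:3]*1000).round(2))
```

```text
coil [ 0.50783401 -0.15310623  0.058     ] ref [ 0.51339068 -0.10528907  0.058     ] in tool mm [ -1.79   0.26 103.46]
rim in tool [ -0.5  -11.13 103.46]
rim in tool [ -0.48  12.03 103.46]
rim in tool [ 10.44   0.43 103.47]
```

The bore centre is at (-1.7, 0.3) mm in the tool frame and the stem axis at (-1.2, 0), so they agree within 0.6 mm. Lowering.

Emit:
step_arm(increments="-0.04 0.03 0.5 0 0 0; 0 0 0.8 0 0 0; 0 0 0.8 0 0 0; 0 0 0.8 0 0 0; 0 0 0.5 0 0 0")

```text
time: 15.65
tool_pos: [0.5076, -0.1516, 0.1259]
ee_rot: [-3.14, -0.0, 1.352]
wrist_force: [-0.6, 0.6, -0.6]
width: 0.0195
```

Emit:
step_arm(increments="0 0 0.6 0 0 0; 0 0 0.7 0 0 0; 0 0 0.6 0 0 0; 0 0 0.4 0 0 0; 0 0 0.2 0 0 0")

```text
time: 16.15
tool_pos: [0.508, -0.1517, 0.1019]
ee_rot: [-3.141, -0.0, 1.352]
wrist_force: [0.1, -0.2, -1.4]
width: 0.0198
```

Emit:
step_arm(increments="0 0 0 0 0 0; 0 0 0 0 0 0; 0 0 0 0 0 0; 0 0 0 0 0 0; 0 0 0 0 0 0")

```text
time: 16.65
tool_pos: [0.5083, -0.1519, 0.1027]
ee_rot: [3.141, 0.0, 1.352]
wrist_force: [-0.6, -0.2, -0.2]
width: 0.0197
```

```bash
python3 -c "
from meas import *
im,c=run('w11'); o=get_obs(); print(o['wrist_force'],o['width'])
a=snapshot('side'); b=snapshot('scene')
T=pose()
out=[]
for n,s in(('scene',b),('side',a)):
    p=proj(cam(n),(T@[0,0,.0445,1])[:3]); print(n,p); x,y=map(int,p); out.append(cv2.resize(s[y-20:y+20,x-20:x+20],(400,300)))
save('pics/w11c.png',np.vstack([np.hstack(out),cv2.resize(im[160:280,240:400],(800,300))[:300]]))"; python3 rel.py w11; python3 fin.py w11 | head -4
```

```text
16.7 [ 0.5083 -0.1519  0.1027] [3.1411 0.     1.3523]
[-0.45388709 -0.26961187 -0.73728806] 0.019530408757031197
scene [355.88060273 253.60145243]
side [343.00882112 166.47507216]
b bbox [ 278  121   70   71 3838] ctr mm [ 513.4 -104.7] size [47.3 46.5] yaw rad -0.1101
y bbox [ 286  187   67   47 1220] ctr mm [ 508.3 -147.6] size [37.6 47.5] yaw rad -0.111
bore fit ((505.2908935546875, -134.9776611328125), (13.89112663269043, 35.39212417602539), 96.03363800048828)
rel mm [ -0.33522619 -43.20457283] dyaw -0.0009677927401347958
orange cols 313 326 [(np.int64(313), np.float64(218.0)), (np.int64(314), np.float64(216.5)), (np.int64(315), np.float64(216.0)), (np.int64(316), np.float64(215.0)), (np.int64(317), np.float64(214.5)), (np.int64(318), np.float64(214.5)), (np.int64(319), np.float64(214.0)), (np.int64(320), np.float64(214.5)), (np.int64(321), np.float64(214.5)), (np.int64(322), np.float64(214.5)), (np.int64(323), np.float64(215.0)), (np.int64(324), np.float64(216.0)), (np.int64(325), np.float64(217.0)), (np.int64(326), np.float64(218.5))]
band exp front [320.41252844 213.19131415]
band exp front [320.40122469 212.35618408]
band exp front [320.39010317 211.53451692]
```

The viewer's picture limit is reached, so I'll do the last centring check numerically from the bore rim.

Run:
```python
from meas import *
from scipy.optimize import least_squares
im=np.load('w11.npy'); T=np.load('w11T.npy'); c=cam('wrist',T)
H,S,V=[a.astype(int) for a in cv2.split(cv2.cvtColor(im,cv2.COLOR_RGB2HSV))]
yl=(abs(H-25)<9)&(S>80)&(V>45)
pc=proj(c,(T@[-.0015,0,.1027-.058,1])[:3]); print('ctr px',pc)
pts=[]
for a in np.radians(np.r_[np.arange(175,366,5)]):   # image-up half
    for r in np.arange(9,26,.25):
        x,y=pc[0]+r*np.cos(a),pc[1]+r*np.sin(a)
        if yl[int(round(y)),int(round(x))]: pts.append(((np.linalg.inv(T)@[*onz(c,(x,y),.058),1])[:2])*1000); break
pts=np.array(pts); g=least_squares(lambda p:np.hypot(*(pts-p[:2]).T)-p[2],[0,0,12],loss='soft_l1').x
print(len(pts),g.round(2), np.abs(np.hypot(*(pts-g[:2]).T)-g[2]).max())
g=least_squares(lambda p:np.hypot(*(pts-p).T)-12,[0,0],loss='soft_l1').x; print('r=12:',g.round(2))
o=get_obs(); print(o['time'],o['tool_pos'],np.abs(o['qvel']).max())
```

```text
ctr px [320.38492437 220.31109836]
39 [-0.14 -0.2  11.36] 0.6539568955936623
r=12: [-0.95 -0.18]
16.8 [ 0.50822997 -0.1518362   0.10256082] 0.0012174190580571868
```

```bash
python3 -c "
from bench import *
o=get_obs(); print(o['wrist_force'],o['width'],close_job())"
```

```text
the job is handed in; nothing more can be done
[ 0.03425051 -0.30326442 -1.23569253] 0.01983716500089514 None
```

The job is handed in at about 17 s of the 58 s, with the stem still held in the bore; the robot reports no verdict.

**What I did:** I gripped the coil by its x sides, turned it 0.1 rad into line and pushed it against the blue module. I eased the push and let it go. Then I took the middle stem from its holder, lifted it about 13 cm, carried it over the coil and lowered it through the bore.

**Last checks:**
- **Coil position:** The cap screws of the two modules were 48.2 mm apart, where exact contact would be 48 mm. The angle between them was about 0.001–0.002 rad and the sides were in line within about 0.3 mm.
- **Stem centring:** A bore rim fit with the radius fixed at 12 mm put the bore's axis within about 0.3 mm of the stem. With the radius free, the fit differed by about 1 mm.
- **Band height:** It should be level with the module's top within about 1 mm, judged from the tool height and the band's position in the wrist picture.
- **Contact:** The wrist force showed no sideways load, and the fingers were holding the handle at 19.8 mm.

**What disagreed or could not be checked:**
- After release, the outlines of the two tops gave a centre spacing of 49.0 mm. I put this down to the edges of the colour mask, because the screws and the picture showed no gap.
- The final measurement's own outline of the coil's top is not usable, because the stem and gripper hid part of it.
- I could not look at the picture of the final position, because the viewing limit was reached. That last check is from numbers only.

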